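# Swap the wrong spindle in the viscometer set

### The job

The four-notch rack should hold a complete set of viscometer disc spindles, one of each of the four sizes, but one spindle in it is the wrong kind. Hang the wrong one in the empty notch of the three-notch stock rack, and hang the disc size that the set lacks, from the stock rack, in the notch it leaves. Both must end hanging straight, shaft in the notch and flange flat on the plate behind the lip; move no other spindle, let none fall or lie down, and leave the things round about alone.

Things in the scene. Friction and masses are not known exactly. Their poses are not given: they have to be found in the camera images.
- set_rack: Fixed four-notch steel rack, blue base, 236 mm wide (its y), 84 mm deep; holds the set. Origin on the worktop under the middle of its row of seats; x points from open front to back panel, z up. Top plate 3 mm thick, upper face 120 mm above the worktop; nothing but the lip and the heads stands above it; the back panel below it begins 32 mm behind the seats.
- stock_rack: Fixed three-notch rack, dark base, 181 mm wide, otherwise built as the set rack: same frame, notches, lip and heights. Holds two stock spindles and has one empty notch at the start.
- set_rack_seat0 (a point): Seat at the +y end of the set rack: point on the plate's upper face, 120 mm above the worktop, where the middle of a hanging spindle's flange rests (play about 3 mm). Its notch is 9 mm wide, 55 mm from the next, open to the front (-x), with a rounded mouth.
- set_rack_seat1 (a point): Next seat of the set rack, as seat0. The plate's front edge lies 15 mm in front of the seats; along it a lip, 2 mm thick, stands 3 mm above the plate, with a 15 mm gap at each notch, which the 20 mm flanges cannot pass.
- set_rack_seat2 (a point): Next seat of the set rack, as seat0. To go in or out, a spindle is held upright with its flange more than 3 mm above the plate and moved level along the notch; then lowered until the flange lies flat on the plate behind the lip.
- set_rack_seat3 (a point): Seat at the -y end of the set rack, as seat0.
- stock_rack_seat0 (a point): Seat at the +y end of the stock rack, as in the set rack.
- stock_rack_seat1 (a point): Middle seat of the stock rack, as in the set rack; empty at the start.
- stock_rack_seat2 (a point): Seat at the -y end of the stock rack, as in the set rack.
- disc_blue_head (a point): Disc spindle, blue top; a level disc of 46 mm diameter, 3 mm thick, 66 mm below its flange. About 60 g, upright along z: steel head 16 mm wide, 36 mm tall, on a flange 20 mm wide, 3 mm thick; below it a shaft 5 mm thick, 77 mm long. Point: middle of the head, 20 mm above the flange's underside, 19 mm below the top; 140 mm above the worktop when hung. Which of blue, green and yellow hangs in the stock rack at the start varies.
- disc_green_head (a point): Disc spindle, green top; a level disc of 36 mm diameter, 3 mm thick, 66 mm below its flange. Which of blue, green and yellow hangs in the stock rack at the start varies. Build and point as disc_blue_head.
- disc_yellow_head (a point): Disc spindle, yellow top; a level disc of 27 mm diameter, 3 mm thick, 66 mm below its flange. Which of blue, green and yellow hangs in the stock rack at the start varies. Build and point as disc_blue_head.
- disc_red_head (a point): Disc spindle, red top; a level disc of 18 mm diameter, 3 mm thick, 66 mm below its flange. It hangs in the set rack. Build and point as disc_blue_head.
- spare_red_head (a point): Disc spindle, red top; a level disc of 18 mm diameter, 3 mm thick, 66 mm below its flange. A second one of this size, in the stock rack, where it stays. Build and point as disc_blue_head.
- t_bar_head (a point): T-bar spindle, black top: no disc but a level crossbar, 40 mm long, 5 mm thick, at the foot of its shaft. It is the wrong one in the set rack. Build and point as disc_blue_head.
- media_bottle: Bystander: clear bottle with blue cap, 56 mm wide, 104 mm tall; origin at the centre of its underside. Leave it alone.
- beaker_1: Bystander: glass beaker, 64 mm wide, 82 mm tall; origin at the centre of its underside. Leave it alone.
- timer: Bystander: white timer, 58 mm square, 18 mm tall; origin at the centre of its underside. Leave it alone.
- tape_roll: Bystander: roll of paper tape, 68 mm wide, 19 mm tall; origin at the centre of its underside. Leave it alone.
- marker_0: Bystander: blue marker pen, 126 mm long, 14 mm thick; origin at the centre of its underside. Leave it alone.
- torsion_tester: The viscometer, a fixed beige cast housing between the two racks and behind them: foot 240 mm along x, 126 mm along y, 285 mm tall, higher than the racks; origin at the centre of its foot. Keep the gripper and what it holds clear of it.

How it is judged:
At the end, for the whole second after the job is handed in: Blue, green, yellow and red disc spindles hang in the set rack, T-bar and spare red in the stock rack, shafts in notches: head centres within 6 mm of the seat row fore and aft, 2.5 mm of hanging height (140 mm) and the end seats 5 mm, tilt under 0.08 rad, at rest (under 20 mm/s) (x of disc_blue_head in the frame of set_rack between -0.006 and 0.006 m and y of disc_blue_head in the frame of set_rack between -0.088 and 0.088 m and z of disc_blue_head in the frame of set_rack between 0.1375 and 0.1425 m and angle between each of disc_blue_head, disc_green_head, disc_yellow_head, disc_red_head, t_bar_head, spare_red_head's own z axis and vertical below 0.08 rad and linear speed of each of disc_blue, disc_green, disc_yellow, disc_red, t_bar, spare_red below 0.02 m/s and x of disc_green_head in the frame of set_rack between -0.006 and 0.006 m and y of disc_green_head in the frame of set_rack between -0.088 and 0.088 m and z of disc_green_head in the frame of set_rack between 0.1375 and 0.1425 m and x of disc_yellow_head in the frame of set_rack between -0.006 and 0.006 m and y of disc_yellow_head in the frame of set_rack between -0.088 and 0.088 m and z of disc_yellow_head in the frame of set_rack between 0.1375 and 0.1425 m and x of disc_red_head in the frame of set_rack between -0.006 and 0.006 m and y of disc_red_head in the frame of set_rack between -0.088 and 0.088 m and z of disc_red_head in the frame of set_rack between 0.1375 and 0.1425 m and x of t_bar_head in the frame of stock_rack between -0.006 and 0.006 m and y of t_bar_head in the frame of stock_rack between -0.06 and 0.06 m and z of t_bar_head in the frame of stock_rack between 0.1375 and 0.1425 m and x of spare_red_head in the frame of stock_rack between -0.006 and 0.006 m and y of spare_red_head in the frame of stock_rack between -0.06 and 0.06 m and z of spare_red_head in the frame of stock_rack between 0.1375 and 0.1425 m); the robot touches nothing.
It fails at once if a spindle falls or is laid down (its head drops more than 55 mm below its hanging height) (height (world z) of any of disc_blue_head, disc_green_head, disc_yellow_head, disc_red_head, t_bar_head, spare_red_head below 0.085 m).
It fails at once if a spindle other than the wrong one and the missing size is moved more than 20 mm from its place (distance of any of disc_red_head, spare_red_head from where it was at the start of the episode above 0.02 m or distance of each of disc_blue_head, disc_green_head from where it was at the start of the episode above 0.02 m or distance of each of disc_blue_head, disc_yellow_head from where it was at the start of the episode above 0.02 m or distance of each of disc_green_head, disc_yellow_head from where it was at the start of the episode above 0.02 m).
It fails at once if a bystander (bottle, beaker, timer, tape, marker) is moved more than 20 mm (distance of any of media_bottle, beaker_1, timer, tape_roll, marker_0 from where it was at the start of the episode above 0.02 m).
It also fails if it takes over 67 s, if anything falls off the work surface, if the arm or the gripper's body presses on something with over 40 N, if the wrist force passes 120 N, or if a joint passes its speed limit or range.

### The arm

A 7-joint arm with a two-finger parallel gripper is mounted at the origin on a cart in front of the work surface, level with it; the furniture and walls round the work are solid. World frame = base frame: x ahead of the robot, y to its left, z up, the work surface at z = 0. Lengths are in m, angles in rad, forces in N, time in s.
With the tool pointing down it reaches from about 0.4 to 0.875 m from the base axis. Payload 19.3 kg.
Tool frame: the origin (TCP) lies at the very end of the fingers, on their centre line; the grasp point (between the pads) lies 19 mm behind it; z points along the fingers, y is the direction in which the jaws open and shut (so a half turn about z gives the same grasp; the last joint's range is limited). The gripper opens to 85 mm and grips with 20 to 120 N. Pads are 22 mm wide; open, the fingers measure 114 mm over their backs; the gripper's body (76 mm by 85 mm) begins 54 mm behind the grasp point. The pads swing forward as they close: fully open they stand 13 mm farther back than shut.
Start: joints at [-1.314, 0.521, -0.036, 1.599, 0.021, 1.021, -0.113], TCP at [0.201, 0.592, 0.231] pointing down, gripper open.
Joint ranges: [-2.91, 2.91], [-0.3, 2.13], [-1.5, 1.42], [0.17, 2.43], [-1.26, 4.41], [0.16, 1.93], [-2.52, 2.52]. Speed limits (rad/s): [1.89, 1.89, 2.39, 2.39, 3.01, 3.01, 3.01].

### API

Orientations are given as [roll, pitch, yaw] about the fixed x, y, z axes, in that order (R = Rz(yaw) Ry(pitch) Rx(roll)).
In Python, from workcell import bot, grab_frame, calibration, workorder gives the robot as it stands.
- The arm moves only by the tool move_arm, never from a script. Its arguments are lists of equal length, an entry for each row: "jaw": the closure in counts, from 0 (fully open) to 255 (shut); "dp": the shift along the tool's x, y, z in units of 800 mm (1.0 is 800 mm), a list of three; "rotation": the turn, a rotation vector about the tool's x, y, z in units of pi rad (1.0 is pi rad), a list of three. In form: {"jaw": [jaw, ...], "dp": [[dx, dy, dz], ...], "rotation": [[rx, ry, rz], ...]}. A call has 1 to 10 rows; each row shifts and turns the commanded pose from where the row before left it, along the tool's axes as they then stand; what a row does not reach is not made up. A row lasts 1/8 s, in which the tool goes at most 62.5 mm and 10.7 degrees, less where a joint would pass 70% of its speed; a pose out of reach is approached as far as the arm can. A call with a number of a shift or a turn outside -1 to 1 is refused whole. A call with a gripper value outside its range is refused whole. The fingers move at their own pace and stop on an object; "squeeze" is the grip in N (left out, the last holds). Time passes only in rows, so rows that do not move let the fingers close. It gives the time, the measured TCP pose, the force and the opening at its end, in the units of the state.
- bot.observe(): the state, without advancing time (a new reading comes with each control period).
- grab_frame(name): name is "scene" or "top" or "wrist"; returns the picture (480x640x3 uint8, blue, green, red); there is no depth.
- calibration(name): a dict with "camera_matrix" (3x3 intrinsics, pixels), "T" (4x4, takes a point from camera to world coordinates). Camera axes: x right, y down, z forward; pixel columns grow to the right and rows downward; lengths in m; the calibration is good to about 2 mm. A picture is of the moment at which its call begins: read the wrist's pose just before it. calibration takes no time and is no camera call; for the wrist camera it gives the pose at the moment of the call.
- workorder.job_done(): hands the job in, once; it reports no verdict.
The state is a dict: "clock": time; "qpos": joint angles; "qd": joint speeds; "joint_efforts": joint torques, N m; "position": TCP position; "tool_rot": TCP orientation; "force": force on the tool from outside, world axes, zero at the start; "moment": the same for the moment, N m; "grip_width": finger opening in m.
Only numpy, scipy, OpenCV 4.12 (cv2) and the standard library are available. Lean on these libraries where they do the work, as an engineer would, in place of code of your own. Each camera call takes 0.05 s, during which the arm holds its last target. There are 200 camera calls.

## Working session

There is one attempt and no reset: what is moved stays moved. The work goes in short steps, Python scripts to look and compute and a tool call to move; the robot and the scene stay as the last step left them, time stands still between calls to the robot, and variables do not carry over. Pictures are saved under pics/ and viewed, about 8 in all and at most 12, crops included, and the job is handed in when it is done.

Besides the shell and the picture viewer there is one more tool, called after "Emit:" in YAML: its name, and indented under it one key for each argument. move_arm: Moves the arm, as the interface text tells. Shifts and turns lie within -1 to 1; 1 stands for 800 mm of shift or pi rad of turn. Its arguments: {"type":"object","properties":{"jaw":{"type":"array","items":{"type":"number"}},"dp":{"type":"array","items":{"type":"array","items":{"type":"number","minimum":-1,"maximum":1}}},"rotation":{"type":"array","items":{"type":"array","items":{"type":"number","minimum":-1,"maximum":1}}},"squeeze":{"type":"number"}},"required":["jaw","dp","rotation"]}

```bash
mkdir -p pics; python3 - <<'E'
from workcell import bot, grab_frame, calibration
import cv2, numpy as np
np.set_printoptions(precision=4,suppress=True)
for n in ("top","scene"):
    cv2.imwrite(f"pics/{n}0.png",grab_frame(n)); c=calibration(n); print(n,c["camera_matrix"],c["T"])
s=bot.observe(); print(s)
E
```

```text
top [[457.3747   0.     316.8626]
 [  0.     457.3747 244.5258]
 [  0.       0.       1.    ]] [[ 0.0241 -0.9736  0.2271  0.3269]
 [-0.9997 -0.0241  0.0025 -0.0043]
 [ 0.003  -0.2271 -0.9739  1.1322]
 [ 0.      0.      0.      1.    ]]
scene [[565.7569   0.     321.0701]
 [  0.     565.7569 241.9277]
 [  0.       0.       1.    ]] [[ 0.4391 -0.6241  0.6463 -0.3269]
 [-0.8983 -0.291   0.3293 -0.4644]
 [-0.0175 -0.7251 -0.6884  1.0128]
 [ 0.      0.      0.      1.    ]]
{'clock': 0.1, 'qpos': array([-1.3142,  0.5219, -0.0363,  1.5999,  0.0212,  1.0211, -0.1128]), 'qd': array([-0.    , -0.0009,  0.0002, -0.0005,  0.001 , -0.    , -0.0011]), 'joint_efforts': array([  0.0043, -92.8491,   1.9843, -37.053 ,   0.0182,   0.0053,
        -0.    ]), 'position': array([0.2006, 0.5916, 0.2308]), 'tool_rot': array([-3.1407,  0.0001,  2.8148]), 'force': array([-0.2262, -0.6887, -0.7838]), 'moment': array([ 0.007 , -0.0286, -0.0351]), 'grip_width': 0.08554966414343557}
```

View pics/top0.png

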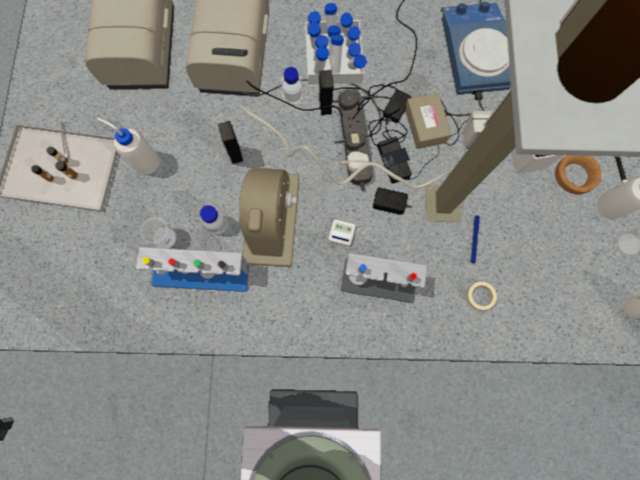

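View pics/scene0.png

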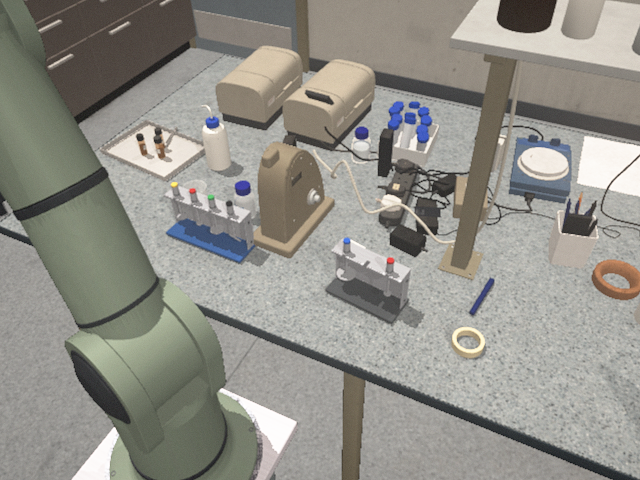

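The top view shows the set rack from +y to -y: yellow (146,261), red (171,262), green (197,264) and the black T-bar (222,265). The stock rack has blue at (363,268), an empty middle notch and red at (413,276). So blue is missing and the T-bar is in seat 3. Next I'll measure positions.

```bash
cat > h.py <<'E'
import numpy as np, cv2
from scipy.spatial.transform import Rotation as R
from workcell import bot, grab_frame, calibration, workorder
np.set_printoptions(precision=4,suppress=True)
def ray(c,u,v,z):
    K,T=c["camera_matrix"],c["T"]
    d=T[:3,:3]@np.linalg.solve(K,[u,v,1.]); o=T[:3,3]
    return o+d*(z-o[2])/d[2]
def proj(c,p):
    T=c["T"]; q=c["camera_matrix"]@(T[:3,:3].T@(np.array(p)-T[:3,3])); return q[:2]/q[2]
def blob(im,col,box):
    u0,v0,u1,v1=box; s=im[v0:v1,u0:u1]; h=cv2.cvtColor(s,cv2.COLOR_BGR2HSV).astype(int)
    H,S,V=h[...,0],h[...,1],h[...,2]
    m={"red":((H<8)|(H>172))&(S>140),"yellow":(abs(H-28)<8)&(S>140),"green":(abs(H-65)<20)&(S>110),
       "blue":(abs(H-110)<12)&(S>110),"black":(V<60)}[col]
    n,l,st,ce=cv2.connectedComponentsWithStats(m.astype(np.uint8)); 
    if n<2: return None
    i=1+np.argmax(st[1:,4]); return ce[i]+[u0,v0],st[i,4]
def go(p,yaw):
    """rows (in units) from measured pose to world p, tool down with given yaw"""
    s=bot.observe(); r0=R.from_euler("xyz",s["tool_rot"]); r1=R.from_euler("xyz",[np.pi,0,yaw])
    return r0.inv().apply(np.array(p)-s["position"])/.8,(r0.inv()*r1).as_rotvec()/np.pi
E
python3 - <<'E'
from h import *
im=cv2.imread("pics/top0.png"); c=calibration("top")
for n,u,v in [("yellow",146,261),("red",171,262),("green",197,264),("black",222,265),("blue",363,268),("red",413,276)]:
    b=blob(im,n,(u-8,v-8,u+8,v+8)); print(n,b, b and ray(c,*b[0],.158))
for n,u,v,z in [("foot front L",243,263,0.02),("foot front R",292,264,0.02),("foot back R",299,176,.02),("body top front L",244,215,.25),("body top front?",268,252,.2),("top back",265,168,.285),("timer",342,232,.018)]: print(n,ray(c,u,v,z))
print(calibration("wrist"))
a=im[225:310,120:310]; b=im[225:310,310:500]
cv2.imwrite("pics/zoom.png",cv2.resize(np.vstack([a,b]),None,fx=3.4,fy=3.4,interpolation=cv2.INTER_CUBIC))
E
```

```text
yellow (array([145.9444, 260.1944]), np.int32(36)) [0.51   0.3677 0.158 ]
red (array([171.5484, 261.4194]), np.int32(31)) [0.5087 0.312  0.158 ]
green (array([196.6765, 262.5882]), np.int32(34)) [0.5075 0.2574 0.158 ]
black (array([222.5455, 264.1818]), np.int32(11)) [0.5054 0.2012 0.158 ]
blue (array([362.4   , 267.3143]), np.int32(35)) [ 0.5059 -0.1015  0.158 ]
red (array([412.7941, 275.9412]), np.int32(34)) [ 0.4897 -0.2101  0.158 ]
foot front L [0.5348 0.18   0.02  ]
foot front R [0.5353 0.0588 0.02  ]
foot back R [0.7671 0.0491 0.02  ]
body top front L [0.5899 0.1458 0.25  ]
body top front? [0.5258 0.0995 0.2   ]
top back [0.6773 0.1042 0.285 ]
timer [ 0.6207 -0.0639  0.018 ]
{'camera_matrix': array([[412.142 ,   0.    , 323.0051],
       [  0.    , 412.142 , 243.54  ],
       [  0.    ,   0.    ,   1.    ]]), 'T': array([[ 0.3214,  0.9002,  0.2939,  0.1246],
       [ 0.947 , -0.3051, -0.1008,  0.6173],
       [-0.001 ,  0.3107, -0.9505,  0.3728],
       [ 0.    ,  0.    ,  0.    ,  1.    ]])}
```

View pics/zoom.png

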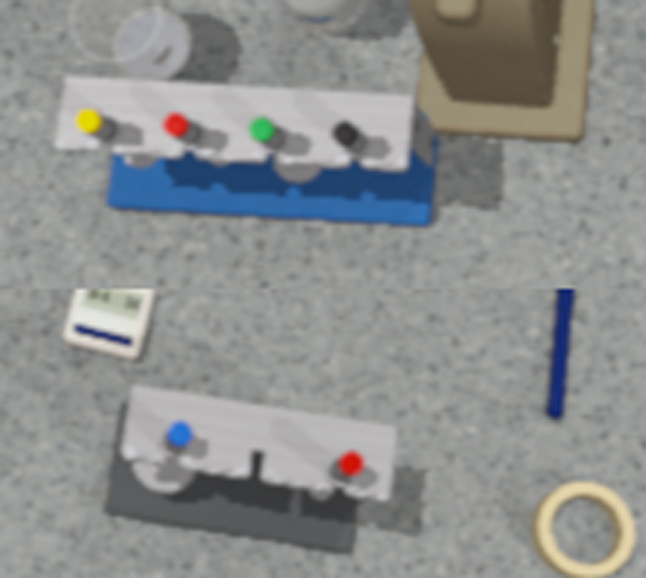

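The zoom confirms the layout. The seat pitch checks (166.5 mm vs 165, and 110 vs 110). I'll hover above the T-bar with partly closed jaws.

```bash
python3 - <<'E'
from h import *
print(go([.5055,.2015,.26],np.pi-.0276))
r=R.from_euler("xyz",[np.pi,0,np.pi-.0276]); print(r.inv().apply(np.array([.5055,.2015,.26])-bot.observe()["position"])/.8)
E
```

```text
(array([-0.5175, -0.3395, -0.0361]), array([-0.0003, -0.    , -0.0952]))
[-0.3945 -0.477  -0.0365]
```

Emit:
move_arm:
  jaw: [110,110,110,110,110,110,110,110,110,110]
  dp:
    - [0,0,-0.01]
    - [0,0,-0.01]
    - [-0.0395,-0.0477,-0.002]
    - [-0.0395,-0.0477,-0.002]
    - [-0.0395,-0.0477,-0.002]
    - [-0.0395,-0.0477,-0.002]
    - [-0.0395,-0.0477,-0.002]
    - [-0.0395,-0.0477,-0.002]
    - [-0.0395,-0.0477,-0.002]
    - [-0.0395,-0.0477,-0.002]
  rotation:
    - [0,0,-0.0476]
    - [0,0,-0.0476]
    - [0,0,0]
    - [0,0,0]
    - [0,0,0]
    - [0,0,0]
    - [0,0,0]
    - [0,0,0]
    - [0,0,0]
    - [0,0,0]
  squeeze: 40

```text
clock: 1.35
position: [0.4456, 0.2783, 0.26]
tool_rot: [-3.141, -0.0, 3.114]
force: [0.8, 0.9, -0.2]
grip_width: 0.0489
```

Emit:
move_arm:
  jaw: [110,110,110,110]
  dp:
    - [-0.0395,-0.0477,0]
    - [-0.0395,-0.0477,0]
    - [0,0,0]
    - [0,0,0]
  rotation:
    - [0,0,0]
    - [0,0,0]
    - [0,0,0]
    - [0,0,0]

```text
clock: 1.85
position: [0.5056, 0.2019, 0.2598]
tool_rot: [-3.142, -0.001, 3.114]
force: [-0.4, -0.5, -0.7]
grip_width: 0.0486
```

```bash
python3 - <<'E'
from h import *
s=bot.observe();c=calibration("wrist");im=grab_frame("wrist");cv2.imwrite("pics/w1.png",im)
np.savez("w1.npz",K=c["camera_matrix"],T=c["T"]);print(s["position"],s["tool_rot"],s["grip_width"],s["clock"])
for n,p in [("tbar",(.5054,.2015,.158)),("green",(.507,.2569,.158)),("red",(.5087,.312,.158))]: print(n,proj(c,p))
E
```

```text
[0.5056 0.2019 0.2598] [-3.1416 -0.0007  3.1138] 0.04858648159608264 1.85
tbar [322.4745 244.1182]
green [411.4489 244.176 ]
red [499.9039 244.399 ]
```

View pics/w1.png

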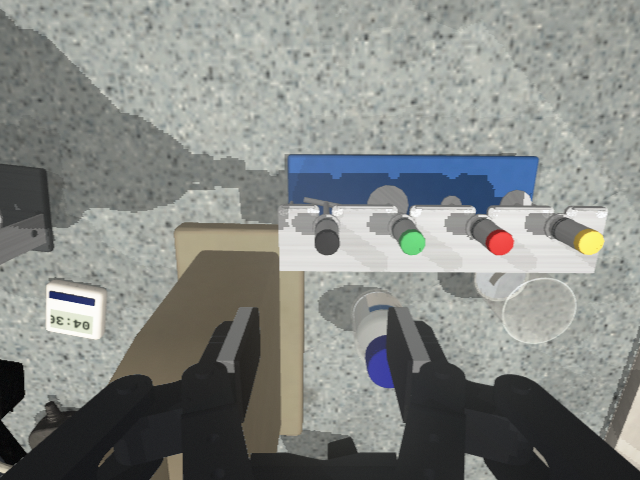

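The wrist view shows the black cap near (327,240), green (412,243), red (499,243) and yellow (590,243). All lie within about 4 px of prediction. The housing's left wall base starts at (280,250). I'll refine these numbers.

```bash
python3 - <<'E'
from h import *
im=cv2.imread("pics/w1.png"); z=np.load("w1.npz"); c={"camera_matrix":z["K"],"T":z["T"]}
for n,u,v in [("green",412,243),("red",499,243),("yellow",590,243)]:
    b=blob(im,n,(u-22,v-18,u+22,v+18)); print(n,b[0],b[1],ray(c,*b[0],.158))
b=blob(im,"black",(305,222,352,262));print(b)
for u,v in [(326,242),(280,250),(280,400),(195,250)]: print(u,v,ray(c,u,v,.159),ray(c,u,v,.02))
for u,v in [(279,206),(606,207),(594,272),(279,271)]: print("plate",ray(c,u,v,.122))
cv2.imwrite("pics/z2.png",cv2.resize(im[195:285,270:450],None,fx=4,fy=4,interpolation=cv2.INTER_CUBIC))
E
```

```text
green [412.3062 242.5022] 454 [0.5059 0.2574 0.158 ]
red [499.2233 242.0191] 524 [0.5071 0.3114 0.158 ]
yellow [581.2346 238.1667] 162 [0.506 0.362 0.158]
None
326 242 [0.5038 0.2037 0.159 ] [0.5485 0.2036 0.02  ]
280 250 [0.5082 0.1749 0.159 ] [0.5555 0.1583 0.02  ]
280 400 [0.6202 0.1682 0.159 ] [0.7317 0.1477 0.02  ]
195 250 [0.5067 0.122  0.159 ] [0.5531 0.0751 0.02  ]
plate [0.4885 0.1718 0.122 ]
plate [0.4956 0.3987 0.122 ]
plate [0.5442 0.3989 0.122 ]
plate [0.5369 0.1688 0.122 ]
```

View pics/z2.png

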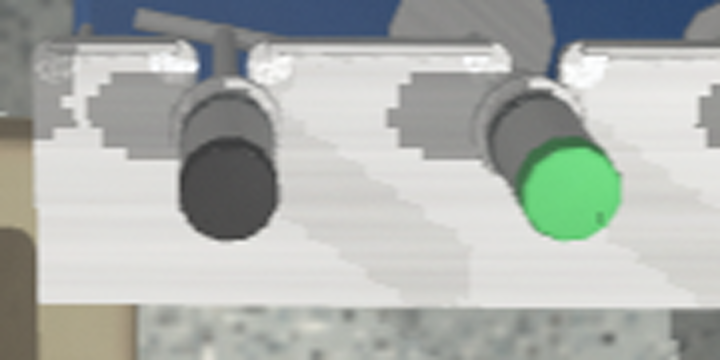

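The black cap centre is at zoom (229,189), which is pixel (327.2,242.2). That puts the T-bar at about (0.504,0.204), where plate geometry puts seat 3 at (0.5045,0.2025). The housing wall is at y≤0.158 and its front at x≥0.553, so the gripper clears it. I'll descend and grip.

Emit:
move_arm:
  jaw: [140,140,140,140,140,140,140,140]
  dp:
    - [0.002,0.0025,0]
    - [0,0,0.035]
    - [0,0,0.035]
    - [0,0,0.035]
    - [0,0,0.035]
    - [0,0,0.015]
    - [0,0,0.011]
    - [0,0,0]
  rotation:
    - [0,0,0]
    - [0,0,0]
    - [0,0,0]
    - [0,0,0]
    - [0,0,0]
    - [0,0,0]
    - [0,0,0]
    - [0,0,0]

```text
clock: 2.9
position: [0.5044, 0.2039, 0.1274]
tool_rot: [3.142, -0.0, 3.114]
force: [-0.3, -0.1, -0.8]
grip_width: 0.0384
```

Emit:
move_arm:
  jaw: [170,190,210,255,255,255]
  dp:
    - [0,0,0]
    - [0,0,0]
    - [0,0,0]
    - [0,0,0]
    - [0,0,0]
    - [0,0,0]
  rotation:
    - [0,0,0]
    - [0,0,0]
    - [0,0,0]
    - [0,0,0]
    - [0,0,0]
    - [0,0,0]
  squeeze: 40

```text
clock: 3.65
position: [0.5047, 0.2038, 0.1278]
tool_rot: [3.141, 0.001, 3.114]
force: [-1.3, -0.2, 6.5]
grip_width: 0.015
```

Emit:
move_arm:
  jaw: [255,255,255,255,255,255,255,255,255,255]
  dp:
    - [0,0,-0.004]
    - [0,0,-0.004]
    - [0,0,-0.003]
    - [0,0,0]
    - [0.015,0,0]
    - [0.02,0,0]
    - [0.025,0,0]
    - [0.025,0,0]
    - [0.01,0,-0.02]
    - [0,0,-0.04]
  rotation:
    - [0,0,0]
    - [0,0,0]
    - [0,0,0]
    - [0,0,0]
    - [0,0,0]
    - [0,0,0]
    - [0,0,0]
    - [0,0,0]
    - [0,0,0]
    - [0,0,0]

```text
clock: 4.9
position: [0.4273, 0.2057, 0.185]
tool_rot: [-3.141, -0.001, 3.115]
force: [0.2, 0.1, -0.8]
grip_width: 0.0146
```

Emit:
move_arm:
  jaw: [255,255,255,255,255,255,255,255]
  dp:
    - [0,-0.03,-0.02]
    - [0,-0.05,0]
    - [0,-0.05,0]
    - [0,-0.05,0]
    - [0,-0.05,0]
    - [0,-0.04,0]
    - [0,-0.02,0]
    - [0,0,0]
  rotation:
    - [0,0,0]
    - [0,0,0.0125]
    - [0,0,0.0125]
    - [0,0,0.0125]
    - [0,0,0]
    - [0,0,0]
    - [0,0,0]
    - [0,0,0]

```text
clock: 5.9
position: [0.4069, -0.0256, 0.201]
tool_rot: [3.141, 0.001, 2.994]
force: [-0.1, -0.0, -0.9]
grip_width: 0.0145
```

```bash
python3 - <<'E'
from h import *
s=bot.observe();c=calibration("wrist");im=grab_frame("wrist");cv2.imwrite("pics/w2.png",im)
np.savez("w2.npz",K=c["camera_matrix"],T=c["T"]);print(s["position"],s["tool_rot"],s["grip_width"],s["clock"],s["force"])
for n,p in [("blue",(.5059,-.1015,.158)),("red",(.4897,-.2101,.158))]: print(n,proj(c,p))
E
```

```text
[ 0.4069 -0.0256  0.201 ] [3.1412 0.0011 2.9941] 0.014461661738568027 5.9 [-0.1145 -0.0042 -0.9271]
blue [217.209  458.3235]
red [ 24.364  458.3741]
```

View pics/w2.png

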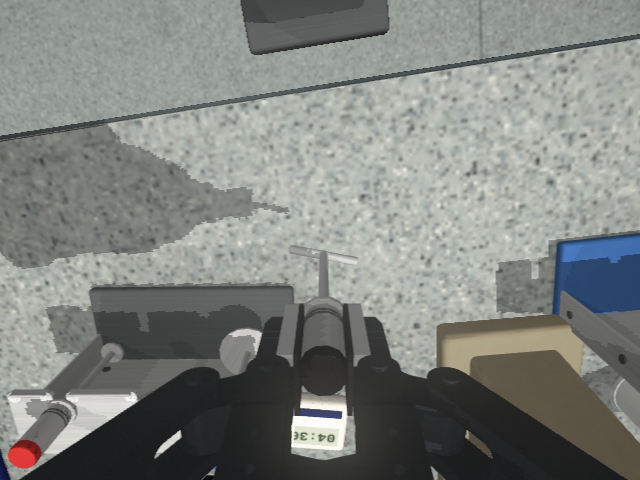

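The T-bar hangs straight in the jaws with its crossbar along the jaw axis. The spare red cap is at (24,454), 4 px from prediction.

```bash
python3 - <<'E'
from h import *
im=cv2.imread("pics/w2.png"); z=np.load("w2.npz"); c={"camera_matrix":z["K"],"T":z["T"]}
b=blob(im,"red",(2,430,60,478)); print(b, ray(c,*b[0],.158))
# plate front edge points near left notch gap
e=[ray(c,u,v,.122) for u,v in [(10,396),(136,398)]]; print(e)
red=ray(c,*b[0],.158)[:2]; yaw=-.148; ya=np.array([-np.sin(yaw),np.cos(yaw)]); xa=np.array([np.cos(yaw),np.sin(yaw)])
print("seat1 from red",red+.055*ya)
for s1 in [np.array([.4965,-.1555])]:
    pre=s1-.062*xa; print("pre",pre,go([*pre,.201],np.pi+yaw))
E
```

```text
(array([ 24.1766, 453.6852]), np.int32(702)) [ 0.4865 -0.209   0.158 ]
[array([ 0.4713, -0.2385,  0.122 ]), array([ 0.4848, -0.159 ,  0.122 ])]
seat1 from red [ 0.4946 -0.1546]
pre [ 0.4352 -0.1464] (array([-0.0568, -0.1452, -0.0002]), array([0.0002, 0.0003, 0.0005]))
```

Emit:
move_arm:
  jaw: [255,255,255,255,255,255]
  dp:
    - [-0.0142,-0.0363,-0.031]
    - [-0.0142,-0.0363,-0.031]
    - [-0.0142,-0.0363,-0.031]
    - [-0.0142,-0.0363,-0.031]
    - [0,0,0]
    - [0,0,0]
  rotation:
    - [0,0,0]
    - [0,0,0]
    - [0,0,0]
    - [0,0,0]
    - [0,0,0]
    - [0,0,0]

```text
clock: 6.7
position: [0.435, -0.1453, 0.2991]
tool_rot: [3.141, -0.0, 2.997]
force: [-0.5, 0.7, -1.6]
grip_width: 0.0146
```

```bash
python3 - <<'E'
from h import *
s=bot.observe();c=calibration("wrist");im=grab_frame("wrist");cv2.imwrite("pics/w3.png",im)
np.savez("w3.npz",K=c["camera_matrix"],T=c["T"]);print(s["position"],s["tool_rot"],s["grip_width"],s["clock"])
P=[]
for n,p in [("blue",(.504,-.1015,.158)),("red",(.4875,-.2095,.158))]:
    q=proj(c,p).astype(int); b=blob(im,n,(q[0]-25,q[1]-25,q[0]+25,q[1]+25)); w=ray(c,*b[0],.158); print(n,q,b,w); P.append(w)
print((P[0]+P[1])/2, np.linalg.norm(P[0]-P[1]), np.arctan2(-(P[0]-P[1])[0],(P[0]-P[1])[1]))
cv2.imwrite("pics/z3.png",cv2.resize(im[200:380,180:480],None,fx=2.6,fy=2.6,interpolation=cv2.INTER_CUBIC))
E
```

```text
[ 0.435  -0.1453  0.2991] [ 3.1412 -0.0004  2.9971] 0.014574964375621243 6.7
blue [393 305] (array([391.48  , 305.9477]), np.int32(325)) [ 0.5041 -0.1028  0.158 ]
red [249 304] (array([247.424 , 305.9965]), np.int32(283)) [ 0.4883 -0.2112  0.158 ]
[ 0.4962 -0.157   0.158 ] 0.10953176843797276 -0.14471384835036247
```

View pics/z3.png

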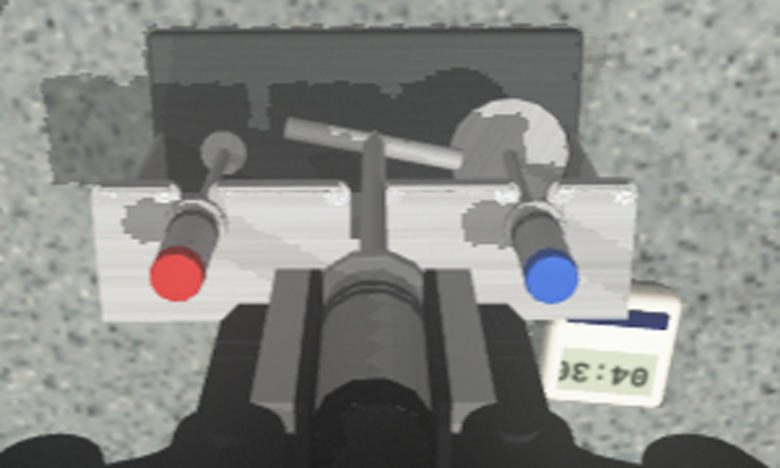

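The zoom shows the empty notch mouth centred at zoom (368,190), which is pixel (321.5,273). The plate's front corners are at zoom (93,185) and (637,185).

```bash
python3 - <<'E'
from h import *
z=np.load("w3.npz"); c={"camera_matrix":z["K"],"T":z["T"]}
f=lambda u,v:ray(c,180+u/2.6,200+v/2.6,.121)
L,Rr,n=f(93,185),f(637,185),f(368.5,190)
print(L,Rr,(L+Rr)/2,np.linalg.norm(L-Rr),"notch",n,np.arctan2(-(Rr-L)[0],(Rr-L)[1]))
yaw=-.145; xa=np.array([np.cos(yaw),np.sin(yaw)]);print("seat from notch",n[:2]+.015*xa,"from corners",((L+Rr)/2)[:2]+.015*xa)
s1=np.array([.4963,-.1565]); s=bot.observe()
for d in (.06,): print(go([*(s1-d*xa),.140],np.pi+yaw))
E
```

```text
[ 0.4702 -0.241   0.121 ] [ 0.4955 -0.0681  0.121 ] [ 0.4828 -0.1545  0.121 ] 0.1748029381683798 notch [ 0.4847 -0.1537  0.121 ] -0.14503574094461477
seat from notch [ 0.4995 -0.1559] from corners [ 0.4977 -0.1567]
(array([-0.0031, -0.003 ,  0.1986]), array([ 0.0001, -0.0003,  0.0003]))
```

Emit:
move_arm:
  jaw: [255,255,255,255,255,255,255]
  dp:
    - [-0.003,-0.003,0.03]
    - [0,0,0.045]
    - [0,0,0.045]
    - [0,0,0.045]
    - [0,0,0.03]
    - [0,0,0.0075]
    - [0,0,0]
  rotation:
    - [0,0,0]
    - [0,0,0]
    - [0,0,0]
    - [0,0,0]
    - [0,0,0]
    - [0,0,0]
    - [0,0,0]

```text
clock: 7.62
position: [0.4371, -0.1487, 0.1375]
tool_rot: [3.141, -0.0, 2.997]
force: [0.2, 0.9, 0.6]
grip_width: 0.0147
```

Emit:
move_arm:
  jaw: [255,255,255,255,255,255,255,255,255]
  dp:
    - [-0.01,0,0]
    - [-0.012,0,0]
    - [-0.012,0,0]
    - [-0.009,0,0]
    - [-0.009,0,0]
    - [-0.009,0,0]
    - [-0.009,0,0]
    - [-0.006,0,0]
    - [0,0,0]
  rotation:
    - [0,0,0]
    - [0,0,0]
    - [0,0,0]
    - [0,0,0]
    - [0,0,0]
    - [0,0,0]
    - [0,0,0]
    - [0,0,0]
    - [0,0,0]

```text
clock: 8.75
position: [0.4974, -0.158, 0.1372]
tool_rot: [-3.142, -0.0, 2.996]
force: [-1.1, 0.9, 0.3]
grip_width: 0.0149
```

Emit:
move_arm:
  jaw: [255,255,255,255,255,255]
  dp:
    - [0,0.0012,0]
    - [0,0,0.004]
    - [0,0,0.004]
    - [0,0,0.003]
    - [0,0,0.0005]
    - [0,0,0]
  rotation:
    - [0,0,0]
    - [0,0,0]
    - [0,0,0]
    - [0,0,0]
    - [0,0,0]
    - [0,0,0]

```text
clock: 9.5
position: [0.4974, -0.157, 0.1281]
tool_rot: [-3.142, -0.0, 2.996]
force: [0.6, 0.3, -0.4]
grip_width: 0.0148
```

```bash
python3 - <<'E'
from h import *
s=bot.observe();c=calibration("wrist");im=grab_frame("wrist");cv2.imwrite("pics/w4.png",im)
print(s["position"],s["tool_rot"],s["grip_width"],s["clock"],s["force"])
cv2.imwrite("pics/z4.png",np.hstack([cv2.resize(im[150:400,180:480],None,fx=2,fy=2)]))
E
```

```text
[ 0.4974 -0.157   0.1281] [-3.1415 -0.0001  2.996 ] 0.014764873672573313 9.5 [ 0.6001  0.2704 -0.379 ]
```

View pics/z4.png

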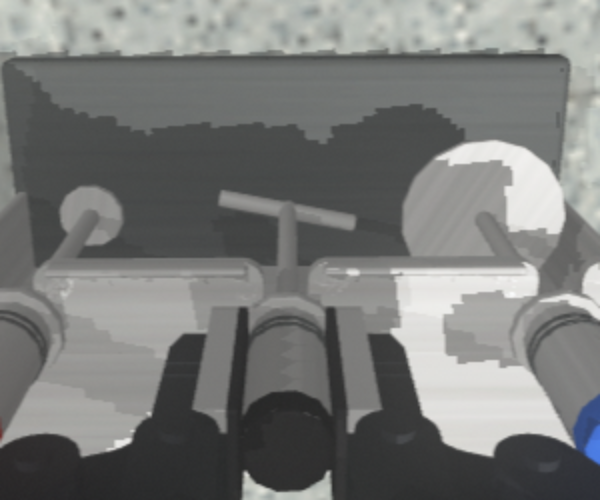

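The shaft is in the notch and centred (zoom 288,240, with the gap at 262–315). I'll lower slightly until it makes contact.

Emit:
move_arm:
  jaw: [255,255,255]
  dp:
    - [0,0,0.001]
    - [0,0,0.0005]
    - [0,0,0]
  rotation:
    - [0,0,0]
    - [0,0,0]
    - [0,0,0]

```text
clock: 9.93
position: [0.4976, -0.1571, 0.1277]
tool_rot: [3.141, 0.001, 2.996]
force: [-5.5, 1.8, 17.8]
grip_width: 0.0146
```

Emit:
move_arm:
  jaw: [255,200,175,150,140,140,140,140,140,140]
  dp:
    - [0,0,-0.0006]
    - [0,0,0]
    - [0,0,0]
    - [0,0,0]
    - [0,0,0]
    - [0,0,-0.015]
    - [0,0,-0.035]
    - [0,0,-0.06]
    - [0,0,-0.06]
    - [0,0,0]
  rotation:
    - [0,0,0]
    - [0,0,0]
    - [0,0,0]
    - [0,0,0]
    - [0,0,0]
    - [0,0,0]
    - [0,0,0]
    - [0,0,0]
    - [0,0,0]
    - [0,0,0]

```text
clock: 11.18
position: [0.4987, -0.1575, 0.2674]
tool_rot: [3.142, 0.006, 2.996]
force: [-0.7, -0.1, -0.4]
grip_width: 0.0389
```

```bash
python3 - <<'E'
from h import *
s=bot.observe();c=calibration("wrist");im=grab_frame("wrist");cv2.imwrite("pics/w5.png",im)
np.savez("w5.npz",K=c["camera_matrix"],T=c["T"]);print(s["position"],s["tool_rot"],s["grip_width"],s["clock"])
P=[]
for n,p in [("blue",(.504,-.1025,.158)),("red",(.488,-.211,.158))]:
    q=proj(c,p).astype(int); b=blob(im,n,(q[0]-25,q[1]-25,q[0]+25,q[1]+25)); w=ray(c,*b[0],.158); print(n,q,b,w); P.append(w)
print((P[0]+P[1])/2, np.linalg.norm(P[0]-P[1]), proj(c,(.4972,-.157,.158)))
yaw=-.145
print(go([P[0][0],P[0][1],.26],np.pi+yaw))
cv2.imwrite("pics/z5.png",cv2.resize(im[150:350,180:480],None,fx=2.6,fy=2.6,interpolation=cv2.INTER_CUBIC))
E
```

```text
[ 0.4987 -0.1575  0.2674] [3.1416 0.0062 2.9957] 0.03885174849933271 11.175
blue [409 235] (array([409.0858, 236.2071]), np.int32(478)) [ 0.5044 -0.103   0.158 ]
red [237 235] (array([237.2812, 236.2005]), np.int32(384)) [ 0.4885 -0.2114  0.158 ]
[ 0.4965 -0.1572  0.158 ] 0.10962390794424089 [323.7006 237.251 ]
(array([0.0018, 0.0682, 0.0067]), array([ 0.    ,  0.001 , -0.0002]))
```

View pics/z5.png

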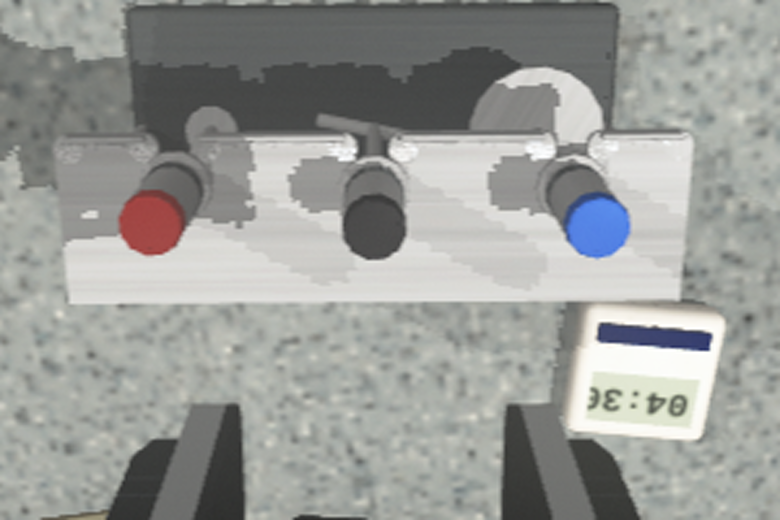

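The T-bar hangs straight, with its cap at zoom (374,227), collinear with red (150,222) and blue (597,224). Blue is next.

Emit:
move_arm:
  jaw: [140,140,140,140,140,140,140,140,140]
  dp:
    - [0.001,0.034,0]
    - [0.001,0.034,0]
    - [0,0,0]
    - [0,0,0.04]
    - [0,0,0.05]
    - [0,0,0.045]
    - [0,0,0.025]
    - [0,0,0.0145]
    - [0,0,0]
  rotation:
    - [0,0,0]
    - [0,0.001,0]
    - [0,0,0]
    - [0,0,0]
    - [0,0,0]
    - [0,0,0]
    - [0,0,0]
    - [0,0,0]
    - [0,0,0]

```text
clock: 12.35
position: [0.5028, -0.1033, 0.1233]
tool_rot: [-3.141, -0.004, 2.996]
force: [0.9, 0.3, 0.1]
grip_width: 0.0385
```

Emit:
move_arm:
  jaw: [170,190,210,255,255,255]
  dp:
    - [0,0,0]
    - [0,0,0]
    - [0,0,0]
    - [0,0,0]
    - [0,0,0]
    - [0,0,0]
  rotation:
    - [0,0,0]
    - [0,0,0]
    - [0,0,0]
    - [0,0,0]
    - [0,0,0]
    - [0,0,0]
  squeeze: 40

```text
clock: 13.1
position: [0.5036, -0.1029, 0.1244]
tool_rot: [3.141, -0.002, 2.996]
force: [-1.0, 0.3, 9.0]
grip_width: 0.015
```

Emit:
move_arm:
  jaw: [255,255,255,255,255,255,255,255,255,255]
  dp:
    - [0,0,-0.004]
    - [0,0,-0.004]
    - [0,0,-0.004]
    - [0,0,0]
    - [0.015,0,0]
    - [0.02,0,0]
    - [0.025,0,0]
    - [0.02,0,0]
    - [0,0,-0.03]
    - [0,0,-0.05]
  rotation:
    - [0,0,0]
    - [0,0,0]
    - [0,0,0]
    - [0,0,0]
    - [0,0,0]
    - [0,0,0]
    - [0,0,0]
    - [0,0,0]
    - [0,0,0]
    - [0,0,0]

```text
clock: 14.35
position: [0.4385, -0.0935, 0.1975]
tool_rot: [-3.141, -0.006, 2.996]
force: [1.6, 0.1, -0.2]
grip_width: 0.0149
```

```bash
python3 - <<'E'
from h import *
s=bot.observe(); yaw=-.0305; xa=np.array([np.cos(yaw),np.sin(yaw)]); s3=np.array([.5045,.2025])
p=s3-.06*xa; t=[*p,.30]; print(s["position"],s["tool_rot"],s["force"],s["grip_width"],p)
print(go(t,np.pi+yaw)); r=R.from_euler("xyz",[np.pi,0,np.pi+yaw]); print(r.inv().apply(np.array(t)-s["position"])/.8)
E
```

```text
[ 0.4385 -0.0935  0.1975] [-3.1413 -0.0059  2.996 ] [ 1.6238  0.0759 -0.1893] 0.014914892977728144 [0.4445 0.2043]
(array([ 0.0474,  0.3694, -0.1279]), array([ 0.    , -0.0019, -0.0366]))
[ 0.0039  0.3723 -0.1281]
```

Emit:
move_arm:
  jaw: [255,255,255,255,255,255,255,255,255,255]
  dp:
    - [0,0,-0.02]
    - [0,0.053,-0.018]
    - [0,0.053,-0.018]
    - [0.001,0.053,-0.018]
    - [0.001,0.053,-0.018]
    - [0.001,0.053,-0.018]
    - [0.001,0.053,-0.018]
    - [0,0.054,0]
    - [0,0,0]
    - [0,0,0]
  rotation:
    - [0,-0.0019,-0.0366]
    - [0,0,0]
    - [0,0,0]
    - [0,0,0]
    - [0,0,0]
    - [0,0,0]
    - [0,0,0]
    - [0,0,0]
    - [0,0,0]
    - [0,0,0]

```text
clock: 15.6
position: [0.4454, 0.2031, 0.2996]
tool_rot: [-3.141, 0.002, 3.111]
force: [0.9, -0.7, -0.2]
grip_width: 0.0146
```

```bash
python3 - <<'E'
from h import *
s=bot.observe();c=calibration("wrist");im=grab_frame("wrist");cv2.imwrite("pics/w6.png",im)
np.savez("w6.npz",K=c["camera_matrix"],T=c["T"]);print(s["position"],s["tool_rot"],s["grip_width"],s["clock"])
for n,p in [("green",(.506,.2574,.158)),("red",(.507,.3115,.158)),("yellow",(.5085,.367,.158))]:
    q=proj(c,p).astype(int); b=blob(im,n,(q[0]-25,q[1]-25,q[0]+25,q[1]+25)); w=ray(c,*b[0],.158); print(n,q,b,w)
cv2.imwrite("pics/z6.png",cv2.resize(im[200:380,180:480],None,fx=2.6,fy=2.6,interpolation=cv2.INTER_CUBIC))
E
```

```text
[0.4454 0.2031 0.2996] [-3.1409  0.0022  3.1108] 0.014610271437470233 15.6
green [397 301] (array([397.2714, 301.29  ]), np.int32(269)) [0.5061 0.2574 0.158 ]
red [468 300] (array([468.8088, 300.0588]), np.int32(340)) [0.5067 0.3116 0.158 ]
yellow [541 300] (array([540.6127, 299.9363]), np.int32(204)) [0.5083 0.366  0.158 ]
```

View pics/z6.png

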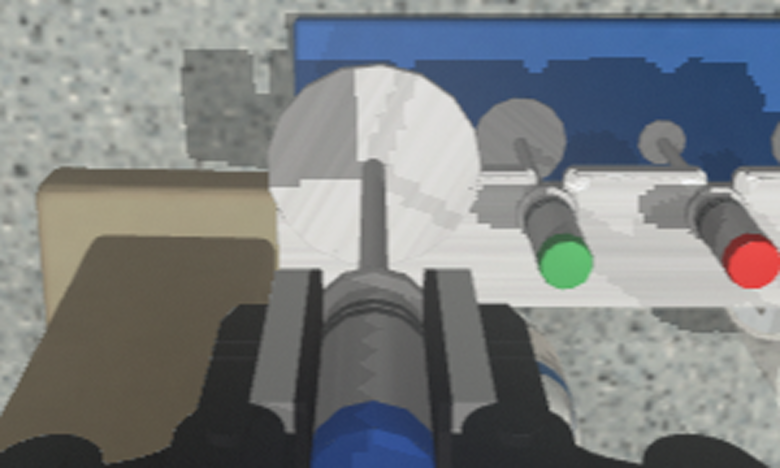

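The disc hides the seat-3 mouth. The lip gaps at the green notch (zoom 550,178) and the red notch (zoom 721,178) are visible, so I'll extrapolate from them.

```bash
python3 - <<'E'
from h import *
z=np.load("w6.npz"); c={"camera_matrix":z["K"],"T":z["T"]}
f=lambda u,v:ray(c,180+u/2.6,200+v/2.6,.122)
yaw=-.0305; xa=np.array([np.cos(yaw),np.sin(yaw)]); ya=np.array([-xa[1],xa[0]])
for k,u in ((1,550.5),(2,721)):
    w=f(u,178)[:2]; print(k,w, "seat3:",w+.014*xa-.055*k*ya)
s3=np.array([.5042,.2028]); s=bot.observe(); print(go([*(s3-.060*xa),.134],np.pi+yaw))
E
python3 - <<'E'
import cv2
im=cv2.imread("pics/w1.png")
cv2.imwrite("pics/z7.png",cv2.resize(im[195:285,270:620],None,fx=2.2,fy=2.2,interpolation=cv2.INTER_CUBIC))
E
```

```text
1 [0.4936 0.2586] seat3: [0.506  0.2032]
2 [0.4953 0.3132] seat3: [0.506  0.2028]
(array([0.0023, 0.0023, 0.2072]), array([-0.0002,  0.0008, -0.0003]))
```

Emit:
move_arm:
  jaw: [255,255,255,255,255,255,255]
  dp:
    - [0.002,0.0025,0.03]
    - [0,0,0.045]
    - [0,0,0.045]
    - [0,0,0.045]
    - [0,0,0.03]
    - [0,0,0.012]
    - [0,0,0]
  rotation:
    - [0,0.0008,0]
    - [0,0,0]
    - [0,0,0]
    - [0,0,0]
    - [0,0,0]
    - [0,0,0]
    - [0,0,0]

```text
clock: 16.52
position: [0.4445, 0.2054, 0.1345]
tool_rot: [-3.141, 0.0, 3.11]
force: [1.0, 0.4, -0.1]
grip_width: 0.0147
```

Emit:
move_arm:
  jaw: [255,255,255,255,255,255,255,255,255]
  dp:
    - [-0.01,-0.0007,0]
    - [-0.012,0,0]
    - [-0.012,0,0]
    - [-0.009,0,0]
    - [-0.009,0,0]
    - [-0.009,0,0]
    - [-0.009,0,0]
    - [-0.005,0,0]
    - [0,0,0]
  rotation:
    - [0,0,0]
    - [0,0,0]
    - [0,0,0]
    - [0,0,0]
    - [0,0,0]
    - [0,0,0]
    - [0,0,0]
    - [0,0,0]
    - [0,0,0]

```text
clock: 17.65
position: [0.5045, 0.2035, 0.1343]
tool_rot: [-3.142, 0.0, 3.111]
force: [-0.7, -0.4, -1.2]
grip_width: 0.0146
```

```bash
python3 - <<'E'
from h import *
s=bot.observe();im=grab_frame("wrist");cv2.imwrite("pics/w7.png",im)
print(s["position"],s["tool_rot"],s["force"])
cv2.imwrite("pics/z8.png",cv2.resize(im[150:400,180:480],None,fx=2,fy=2))
E
```

```text
[0.5045 0.2035 0.1343] [-3.1415  0.0001  3.1109] [-0.7382 -0.4072 -1.2067]
```

View pics/z8.png

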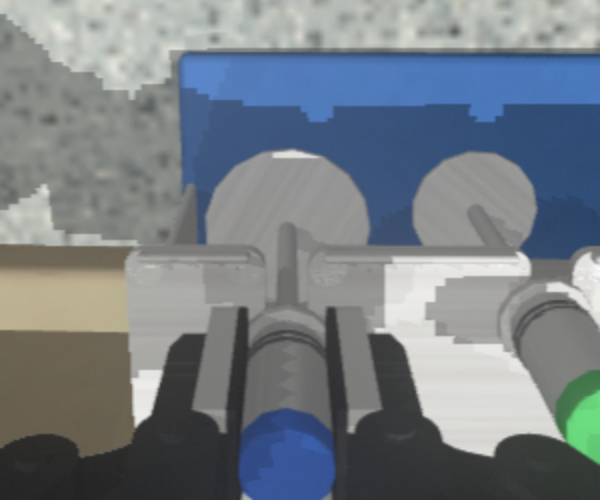

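The shaft (288) is centred in the notch gap (262–312) with no contact force. I'll lower it.

Emit:
move_arm:
  jaw: [255,255,255,255,255]
  dp:
    - [0,0,0.004]
    - [0,0,0.004]
    - [0,0,0.003]
    - [0,0,0.0005]
    - [0,0,0]
  rotation:
    - [0,0,0]
    - [0,0,0]
    - [0,0,0]
    - [0,0,0]
    - [0,0,0]

```text
clock: 18.32
position: [0.5044, 0.2036, 0.1252]
tool_rot: [-3.142, 0.0, 3.111]
force: [-0.0, 1.5, -0.3]
grip_width: 0.015
```

Emit:
move_arm:
  jaw: [255,255,255]
  dp:
    - [0,0,0.0008]
    - [0,0,0.0004]
    - [0,0,0]
  rotation:
    - [0,0,0]
    - [0,0,0]
    - [0,0,0]

```text
clock: 18.7
position: [0.5045, 0.2036, 0.1245]
tool_rot: [3.141, 0.001, 3.111]
force: [-0.3, -0.9, 4.6]
grip_width: 0.0148
```

Emit:
move_arm:
  jaw: [200,175,150,140,140,140,140,140,140,140]
  dp:
    - [0,0,0]
    - [0,0,0]
    - [0,0,0]
    - [0,0,0]
    - [0,0,-0.015]
    - [0,0,-0.035]
    - [0,0,-0.06]
    - [0,0,-0.07]
    - [0,0,0]
    - [0,0,0]
  rotation:
    - [0,0,0]
    - [0,0,0]
    - [0,0,0]
    - [0,0,0]
    - [0,0,0]
    - [0,0,0]
    - [0,0,0]
    - [0,0,0]
    - [0,0,0]
    - [0,0,0]

```text
clock: 19.95
position: [0.5042, 0.2035, 0.2686]
tool_rot: [3.141, 0.001, 3.111]
force: [0.8, 1.0, -0.4]
grip_width: 0.0383
```

```bash
python3 - <<'E'
from h import *
s=bot.observe();c=calibration("wrist");im=grab_frame("wrist");t=grab_frame("top"); ct=calibration("top")
print(s["position"],s["tool_rot"],s["grip_width"],s["clock"],s["force"])
for n,p in [("blue",(.504,.2034,.158)),("green",(.506,.2574,.158)),("red",(.507,.3115,.158))]:
    q=proj(c,p).astype(int); b=blob(im,n,(q[0]-25,q[1]-25,q[0]+25,q[1]+25)); print(n,q,b[0],ray(c,*b[0],.158))
q=proj(ct,(.488,-.211,.158)).astype(int); b=blob(t,"red",(q[0]-8,q[1]-8,q[0]+8,q[1]+8)); print("spare top",b[0])
A=cv2.resize(im[170:300,270:600],None,fx=2.2,fy=2.2,interpolation=cv2.INTER_CUBIC); B=cv2.resize(t[225:310,310:521],(726,292),interpolation=cv2.INTER_CUBIC)
cv2.imwrite("pics/fin.png",np.vstack([A,B]))
E
```

```text
[0.5042 0.2035 0.2686] [3.1413 0.0006 3.111 ] 0.03828802333925554 19.95 [ 0.801   1.0341 -0.3552]
blue [323 239] [323.2544 241.7854] [0.5054 0.2035 0.158 ]
green [407 240] [406.9857 240.1671] [0.506  0.2574 0.158 ]
red [491 239] [491.1833 239.3686] [0.5071 0.3115 0.158 ]
spare top [412.7941 275.9412]
```

View pics/fin.png

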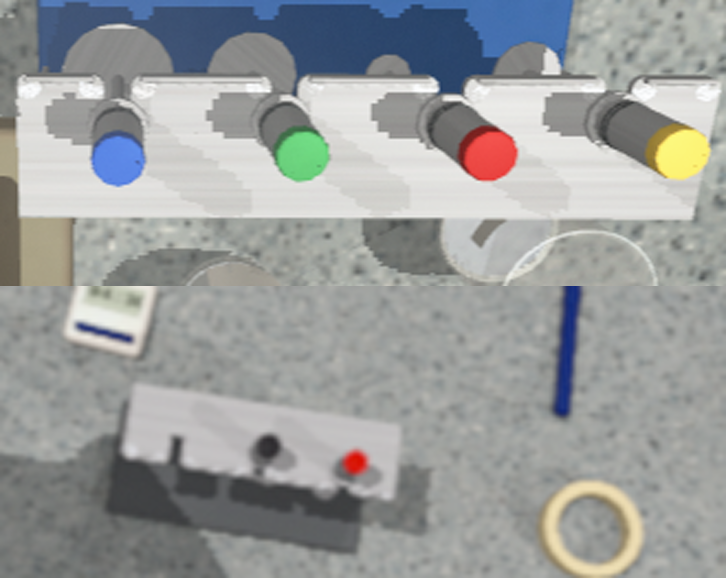

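All four discs are in line in the set rack (blue 118,158; green 302,153; red 488,153; yellow 678,153). The T-bar (268,447) and spare red (355,462) hang in the stock rack. The gripper is clear, so I'm handing in.

```bash
python3 -c "
from workcell import workorder; print(workorder.job_done())"
```

```text
the job is handed in; nothing more can be done
None
```

The swap is done and handed in at about 20 s of the 67 s limit. The black T-bar moved from set-rack seat 3 to the empty middle notch of the stock rack. The blue disc spindle, which the set lacked, moved from stock seat 0 into set seat 3.

**Last checks:**
- **Blue:** its cap measured (0.505, 0.2035), within about 1 mm of the expected seat. It sits in line with green, red and yellow.
- **T-bar:** its cap was in line with its neighbours to about 1 mm and it hung upright. This was judged from the picture; I did not measure its tilt or height.
- **Other spindles:** green, red and spare red showed no measurable shift. Yellow looked in place in the last picture.
- **Seating and gripper:** contact forces were about 18 N setting down the T-bar and 5 N setting down the blue. The gripper was open and about 110 mm above the heads at hand-in.

No check failed. The two cameras disagreed by 1–3 mm at most, which was within the notch play. I used 10 of the 12 pictures.

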